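Unlock the spare-thermometer case

ROBOT

A 6-joint arm with a two-finger parallel gripper is mounted at the origin on the work surface. World frame = base frame: x ahead of the robot, y to its left, z up, the work surface at z = 0. Lengths are in m, angles in rad, forces in N, time in s.
With the tool pointing down it reaches from about 0.275 to 0.75 m from the base axis. Payload 10.2 kg.
Tool frame: the origin (TCP) lies midway between the tips of the shut fingers; the grasp point (between the pads) lies 19 mm behind it (env.hold_point_z is the distance from the TCP to the grasp point, in m); z points along the fingers, y is the line along which they close (so a half turn about z gives the same grasp; the last joint's range is limited). The gripper opens to 85 mm and grips with 20 to 120 N. Pads are 22 mm wide; open, the fingers measure 114 mm over their backs; the gripper's body (76 mm by 85 mm) begins 54 mm behind the grasp point. The pads swing forward as they close: fully open they stand 13 mm farther back than shut.
Start: joints at [-1.5, 0.313, 1.498, -0, 1.331, -0.223], TCP at [0.152, -0.503, 0.231] pointing down, gripper open.
Joint ranges: [-2.94, 2.94], [-0.97, 2.17], [0.19, 2.56], [-1.23, 4.37], [0.02, 3.11], [-2.88, 2.88]. Speed limits (rad/s): [2.39, 2.39, 3.01, 3.14, 3.14, 3.14].

INTERFACE

Orientations are given as a unit quaternion [x, y, z, w].
In Python, from bench import env, kinematics, monitor, eyes, job gives the robot as it stands. The module is installed in compiled form; this text tells all that it offers. Calls block until the motion is done:
- env.reach(position, orientation): joint-space move of the TCP to a pose.
- env.movel(position, velocity=0.15, frame=None, guard=None): straight line of the TCP; frame=None keeps the orientation; velocity is the mean speed in m/s. With guard (N) it stops when the force on the tool has changed by that much, and returns True; else False.
- env.set_joints(angles): joint-space move.
- env.release() and env.close_gripper(effort=None): open the fingers fully, or close them until they stop; effort is the grip in N (None keeps the last).
- env.hold(seconds).
- kinematics.ik(position, orientation): joint angles nearest the present ones, or None.
- monitor.sense(): the state.
- eyes.grab_frame(name): name is "side" or "top" or "wrist"; returns a dict with "frame" (384x512x3 uint8, red, green, blue), "mtx" (3x3 intrinsics, pixels), "view" (4x4, takes a point from world to camera coordinates). Camera axes: x right, y down, z forward; pixel columns grow to the right and rows downward; lengths in m; the calibration is good to about 2 mm. The wrist camera is an equidistant fisheye: a pixel r from the principal point sees the ray r / f radians off the axis. A picture is of the moment at which its call begins. There is no depth.
A pose or a line that the arm cannot do raises env.MotionError and nothing moves.
- job.hand_in(): hands the job in; it is judged then, once.
The state is a dict: "clock": time; "joints": joint angles; "qvel": joint speeds; "joint_efforts": joint torques, N m; "position": TCP position; "ee_rot": TCP orientation; "contact_force": force on the tool from outside, world axes, zero at the start; "ft_torque": the same for the moment, N m; "finger_gap": opening from 0.0 (shut) to 1.0 (fully open); "gripper_force": force on a finger pad.
Only numpy, scipy, OpenCV 4.12 (cv2) and the standard library are available. Lean on these libraries where they do the work, as an engineer would, in place of code of your own. Each camera call takes 0.05 s, during which the arm holds its last target. There are 200 camera calls.

TASK

Three keys stand in the slotted walnut stand; only the one with the plain oblong paddle head has the flat blade that fits the cam lock on top of the grey instrument case. Put that key fully down into the slot of the brass lock, turn it about 60 degrees clockwise (seen from above) so that the cam tongue swings away from its pin, then draw the key out, leaving the lock turned, and set it aside in the open tin tray.

Things in the scene. Friction and masses are not known exactly. Their poses are not given: they have to be found in the camera images.
- key_paddle: Steel key upright in a slot of the stand (45 mm high, keys 75 mm apart). Oblong head 12 mm thick (x), 36 wide (y), z +6 to +48 mm; round collar 32 mm across, z 0 to +6, lying on the stand; blade 8 x 36 mm, down to z -30 (last 4 mm: 5 x 30). Origin: centre of the collar's underside; z up. Grip the head from above across x. The others have a T-bar head and a round disc head; neither works the lock.
- lock_slot (a point): Centre of the slot at the brass plug's top, 72 mm above the table, on the grey case (150 x 120 x 60 mm); turns with the plug. Slot 44 mm along y, 13 mm along x, 4 mm bevelled mouth, over 30 mm deep; z up. The key goes in with its x along this x, either way round; fully home its collar lies on the plug and its origin is here. It has 0.14 rad of play before it drives the plug.
- lock (a joint): Angle of the lock plug, rad, growing clockwise seen from above: 0 to 0.12 at the start (locked), stop at 1.2. Stays where it is left (friction 0.06 N m). A steel cam tongue on the plug's rim, along the slot's +y, starts beside a steel pin on the case and swings away from it.
- tray: Open dull tin tray, fixed, 180 x 180 mm outside, walls 3 mm thick and 22 mm high, floor 3 mm thick. Origin: centre of its underside, on the table; z up. It stands to the left or right of the case, the stand on the other side.
Things that resemble listed ones, but are neither listed nor needed, are in the scene too. Leave any red look-alike of the key_paddle alone.

How it is judged:
By the outcome, as a careful person would: the job done as asked, in the order asked, and still so for the second after the job is handed in, with the robot touching nothing.
It also fails if it takes over 58 s, if anything falls off the work surface, if the arm or the gripper's body presses on something with over 40 N, if the wrist force passes 120 N, or if a joint passes its speed limit or range.

## Working session

There is one attempt and no reset: what is moved stays moved. The work goes in short steps, each a Python script; the robot and the scene stay as the last script left them, time stands still between calls to the robot, and variables do not carry over. Pictures are saved under pics/ and viewed, at most 13 in all, crops included, and the job is handed in when it is done.

```bash
mkdir -p pics; python3 - <<'E'
from bench import env, kinematics, monitor, eyes, job
import cv2,numpy as np
a=[]
for n in ("top","side"):
    f=eyes.grab_frame(n); np.savez(f"pics/{n}0.npz",**f); print(n,f["mtx"].tolist(),np.round(f["view"],4).tolist())
    cv2.imwrite(f"pics/{n}0.png",cv2.resize(f["frame"][:,:,::-1],None,fx=1.5,fy=1.5,interpolation=cv2.INTER_CUBIC))
s=monitor.sense();print(s)
E
```

```text
top [[370.60939589673046, 0.0, 262.64111156658817], [0.0, 370.60939589673046, 190.75144861321672], [0.0, 0.0, 1.0]] [[0.0233, -0.9997, 0.0098, -0.0813], [-0.9961, -0.0241, -0.085, 0.5179], [0.0852, -0.0078, -0.9963, 0.9725], [0.0, 0.0, 0.0, 1.0]]
side [[382.0919755664444, 0.0, 256.16249668805705], [0.0, 382.0919755664444, 189.26032541409577], [0.0, 0.0, 1.0]] [[0.9467, -0.3216, -0.0197, -0.5193], [-0.2241, -0.6132, -0.7574, 0.1485], [0.2315, 0.7215, -0.6526, 0.8486], [0.0, 0.0, 0.0, 1.0]]
{'clock': 0.1, 'joints': array([-1.50042453e+00,  3.13397331e-01,  1.49833062e+00,  4.74501057e-07,
        1.33099793e+00, -2.23420527e-01]), 'qvel': array([-1.12381428e-03, -1.76731817e-03, -1.68279236e-03,  1.46779518e-03,
        4.29756452e-06, -1.23212149e-03]), 'joint_efforts': array([ 2.42535978e-03, -4.12902904e+01, -2.60145378e+01, -2.16975850e-04,
        3.00661573e-03,  2.14258648e-05]), 'position': array([ 0.15199413, -0.50228905,  0.2308021 ]), 'ee_rot': array([ 9.89229995e-01,  1.46368354e-01,  4.35473417e-05, -5.64939681e-04]), 'contact_force': array([-0.26932339, -0.88154831,  1.63339901]), 'ft_torque': array([-0.01699508, -0.02372993,  0.00660362]), 'gripper_force': 0.0, 'finger_gap': 0.9968720562116403}
```

View pics/top0.png

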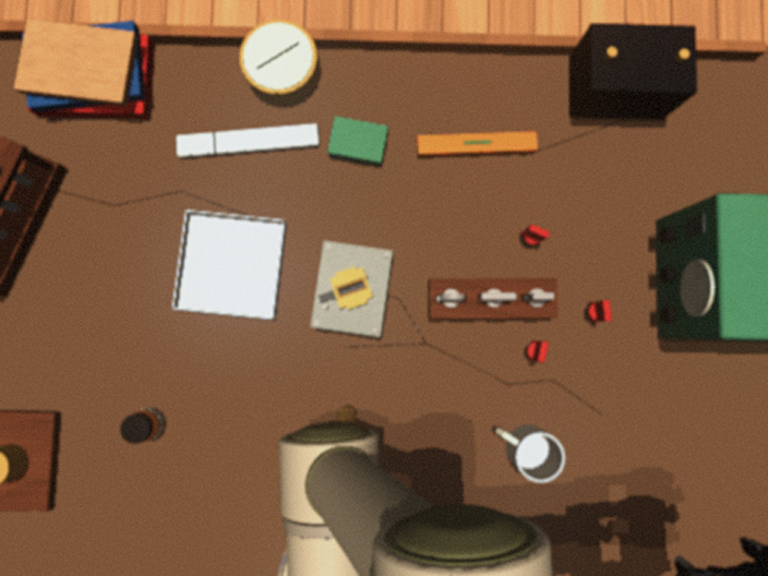

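View pics/side0.png

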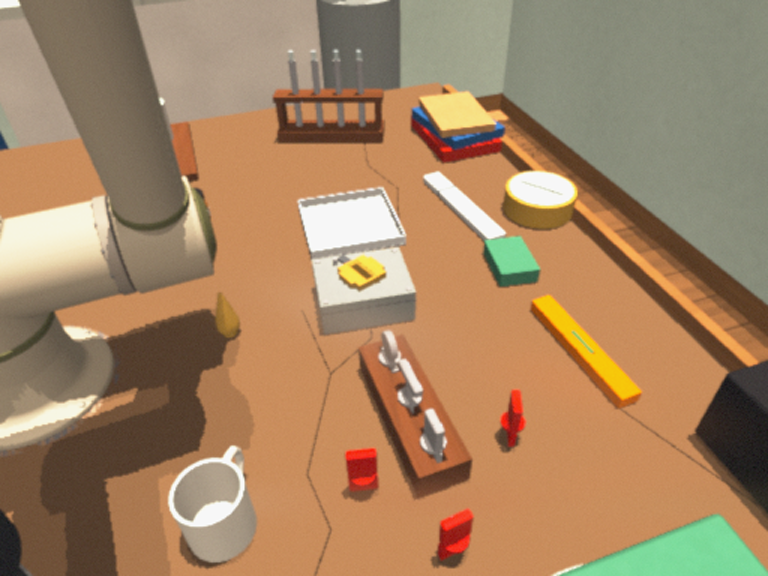

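Top view (1.5x): the stand has heads at (452,298), (497,298) and (541,297). The tray is at (230,265), the case with its brass plug at (350,288) and the tongue at (328,297). Three red look-alikes are at (535,236), (600,311) and (537,351). I'll take a closer look from the wrist over the stand and the lock.

```bash
cat > h.py <<'E'
from bench import env, kinematics, monitor, eyes, job
import cv2,numpy as np
from scipy.spatial.transform import Rotation as R
def down(phi):  # tool down, finger-closing line (tool y) at world yaw phi; 
    y=np.array([np.cos(phi),np.sin(phi),0]); z=np.array([0,0,-1.]); x=np.cross(y,z)
    return R.from_matrix(np.c_[x,y,z]).as_quat()
def cast(f,uv,z,fish=False):
    uv=np.atleast_2d(np.float64(uv)); K=f["mtx"]; V=f["view"]
    d=(uv-[K[0,2],K[1,2]])/K[0,0]
    if fish:
        r=np.linalg.norm(d,axis=1,keepdims=True)+1e-12; d=np.c_[d/r*np.sin(r),np.cos(r)]
    else: d=np.c_[d,np.ones(len(d))]
    w=d@V[:3,:3]; c=-V[:3,:3].T@V[:3,3]
    return c+w*((z-c[2])/w[:,2:3])
def save(f,name,box=None,k=1.5):
    im=f["frame"][:,:,::-1]
    if box: im=im[box[1]:box[3],box[0]:box[2]]
    cv2.imwrite(f"pics/{name}.png",cv2.resize(im,None,fx=k,fy=k,interpolation=cv2.INTER_CUBIC))
E
python3 - <<'E'
from h import *
f=dict(np.load("pics/top0.npz"))
for n,p,z in [("disc",(452,298),.07),("T",(497,298),.08),("pad",(541,297),.08),("lock",(350,288),.072),("tray",(230,265),.01)]:
    print(n,cast(f,np.array(p)/1.5,z).round(3))
p=cast(f,np.array((541,297))/1.5,.08)[0]; l=cast(f,np.array((350,288))/1.5,.072)[0]
for phi in (0,np.pi):
    print(phi,kinematics.ik([p[0],p[1],.25],down(phi)),kinematics.ik([l[0],l[1],.25],down(phi)))
env.reach([p[0]-0.03,p[1]+.05,.27],down(0))
g=eyes.grab_frame("wrist");np.savez("pics/w1.npz",**g);save(g,"w1")
print(g["mtx"].tolist(),g["view"].round(4).tolist(), monitor.sense()["position"],monitor.sense()["clock"])
E
```

```text
disc [[ 0.498 -0.168  0.07 ]]
T [[ 0.499 -0.243  0.08 ]]
pad [[ 0.502 -0.317  0.08 ]]
lock [[0.51  0.006 0.072]]
tray [[0.552 0.229 0.01 ]]
0 [-7.59940400e-01  4.56339503e-01  1.24391087e+00 -4.44089210e-16
  1.44134228e+00 -7.59940400e-01] [-2.18101327e-01  2.67312133e-01  1.50903733e+00 -4.44089210e-16
  1.36524319e+00 -2.18101327e-01]
3.141592653589793 [-7.59940400e-01  4.56339503e-01  1.24391087e+00 -4.44089210e-16
  1.44134228e+00  2.38165225e+00] None
[[297.3186396354542, 0.0, 257.74177629700074], [0.0, 297.3186396354542, 192.04064908709898], [0.0, 0.0, 1.0]] [[1.0, -0.0031, 0.0001, -0.4732], [-0.0031, -0.9652, 0.2614, -0.2999], [-0.0008, -0.2614, -0.9652, 0.3455], [0.0, 0.0, 0.0, 1.0]] [ 0.47183063 -0.26789273  0.26979805] 1.6333
```

View pics/w1.png

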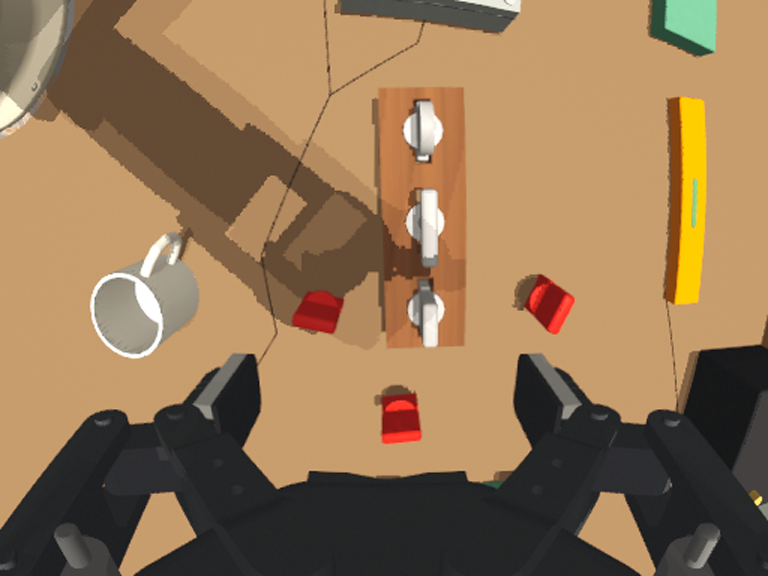

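Wrist view: heads at (424,128), (428,228) and (428,312). The T-bar looks like (428,228) and the disc (424,128), which leaves the near one as the paddle. I'll confirm that in one enlarged crop.

```bash
python3 - <<'E'
from h import *
f=dict(np.load("pics/side0.npz"))["frame"][210:325,235:320]; g=dict(np.load("pics/w1.npz"))["frame"][55:235,245:315]
r=lambda a:cv2.resize(a[:,:,::-1],(int(a.shape[1]*590/a.shape[0]),590),interpolation=cv2.INTER_CUBIC)
cv2.imwrite("pics/c1.png",np.hstack([r(f),r(g)]))
E
```

```text
(no output)
```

View pics/c1.png

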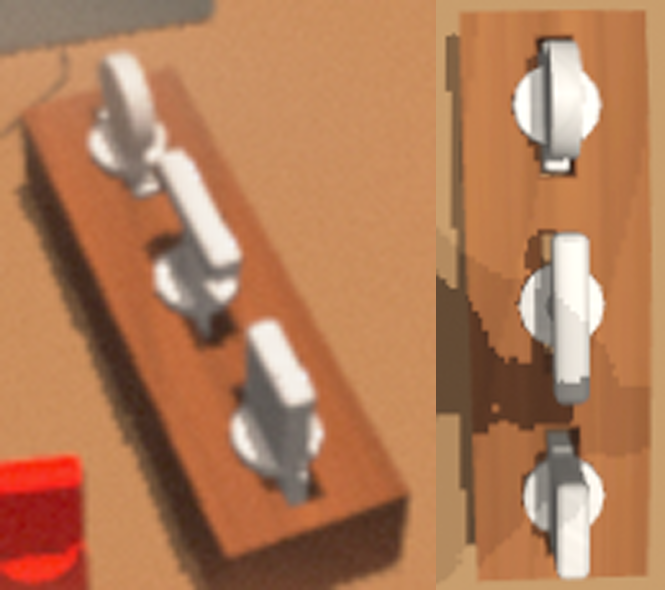

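The near head (top-view pixel 541,297, wrist-view pixel 428,312) is the plain oblong paddle. The middle is the T-bar and the far one the round disc, so I'll take the near one. Next I'll measure it and look at the lock.

```bash
python3 - <<'E'
from h import *
g=dict(np.load("pics/w1.npz")); V=g["view"]; c=-V[:3,:3].T@V[:3,3]; print("cam",c.round(4), "tcp .4718 -.2679 .2698")
o=lambda p:(np.atleast_2d(p)-[436,0])/3.278+[245,55]
print("top",cast(g,o((572.5,531.5)),.093,True).round(4)); print("topcorners",cast(g,o([(557,485),(588,485),(557,578),(588,578)]),.093,True).round(4))
print("collars",cast(g,o([(557,105),(562,305),(564,496)]),.051,True).round(4))
print("stand edges",cast(g,o([(461,12),(478,578),(645,12),(650,575)]),.045,True).round(4))
off=c-np.array([.4718,-.2679,.2698]); l=np.array([.51,.006])
env.reach([l[0]-off[0],l[1]-off[1]-.03,.25],down(0))
g=eyes.grab_frame("wrist");np.savez("pics/w2.npz",**g)
V=g["view"];q=V[:3,:3]@[l[0],l[1],.072]+V[:3,3]; r=np.hypot(q[0],q[1]);th=np.arctan2(r,q[2]);K=g["mtx"]
u=np.array([K[0,2],K[1,2]])+K[0,0]*th*q[:2]/r;u=u.astype(int);print(u)
b=[u[0]-90,u[1]-65,u[0]+90,u[1]+65];b[1]=max(b[1],0);print(b);save(g,"w2",b,4)
E
```

```text
cam [ 0.4726 -0.2006  0.4119] tcp .4718 -.2679 .2698
top [[ 0.5053 -0.3168  0.093 ]]
topcorners [[ 0.4995 -0.2998  0.093 ]
 [ 0.5102 -0.2998  0.093 ]
 [ 0.5003 -0.3344  0.093 ]
 [ 0.5113 -0.3345  0.093 ]]
collars [[ 0.5016 -0.1683  0.051 ]
 [ 0.5038 -0.2428  0.051 ]
 [ 0.5058 -0.3174  0.051 ]]
stand edges [[ 0.4666 -0.1323  0.045 ]
 [ 0.4722 -0.3543  0.045 ]
 [ 0.5353 -0.1309  0.045 ]
 [ 0.5429 -0.3537  0.045 ]]
[257  84]
[np.int64(167), np.int64(19), np.int64(347), np.int64(149)]
```

View pics/w2.png

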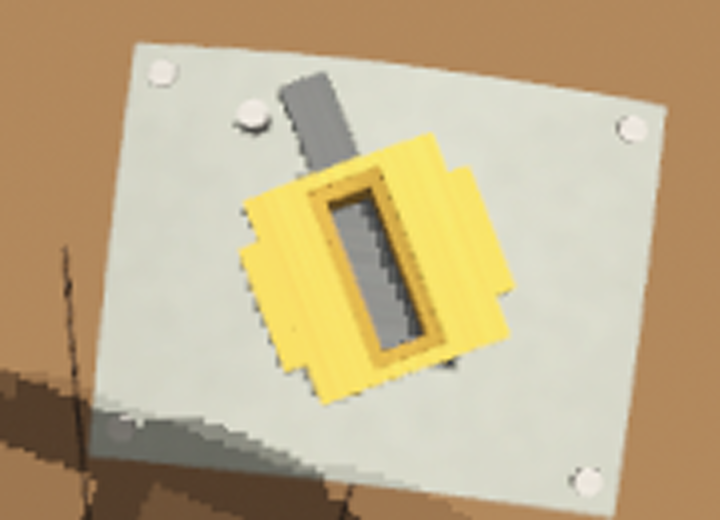

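Lock: the bevelled mouth has crop corners at (308,192), (382,167), (447,343) and (378,367). The tongue at (320,120) points up-left, with the pin at (252,115) just counter-clockwise of it. Next I'll compute the slot pose and grasp the key.

```bash
python3 - <<'E'
from h import *
g=dict(np.load("pics/w2.npz"))
P=cast(g,np.array([(308,192),(382,167),(447,343),(378,367)])/4+[167,19],.072,True)[:,:2]; c=P.mean(0)
d=(P[0]+P[1]-P[2]-P[3]); e=P[1]+P[2]-P[0]-P[3]
print("slot",c.round(4),"yaw from y",np.arctan2(-d[0],d[1]).round(3),"from x",np.arctan2(e[1],e[0]).round(3),np.linalg.norm(d)/2,np.linalg.norm(e)/2)
k=np.array([.5055,-.317]); ph=.03
env.reach([*k,.17],down(ph))
hit=env.movel([*k,.057],.1,guard=15); print("hit",hit)
env.close_gripper(80); s=monitor.sense(); print(s["finger_gap"],s["gripper_force"],s["contact_force"],s["position"])
f0=s["contact_force"]
env.movel([*k,.22],.1)
s=monitor.sense();print(s["finger_gap"],s["gripper_force"],s["contact_force"],s["clock"])
L=c; env.reach([*L,.19],down(.35))
f=eyes.grab_frame("side");w=eyes.grab_frame("wrist");np.savez("pics/w3.npz",**w);np.savez("pics/s3.npz",**f)
a=cv2.resize(f["frame"][90:240,180:300,::-1],(480,600),interpolation=cv2.INTER_CUBIC);b=cv2.resize(w["frame"][100:340,190:318,::-1],(320,600),interpolation=cv2.INTER_CUBIC)
cv2.imwrite("pics/c3.png",np.hstack([a,b]));print(monitor.sense()["position"],monitor.sense()["clock"])
E
```

```text
slot [0.5143 0.0046] yaw from y 0.357 from x 0.339 0.0509780345633715 0.020126580433997315
hit False
0.13295357232874702 77.98007726669312 [0.8839888  0.39098923 1.31351244] [ 0.50560696 -0.31707831  0.0571643 ]
0.13150848856144906 77.78061032295227 [ 0.49259559 -0.05448173  0.22793936] 7.1167
[0.51459344 0.00345865 0.1900163 ] 8.4417
```

View pics/c3.png

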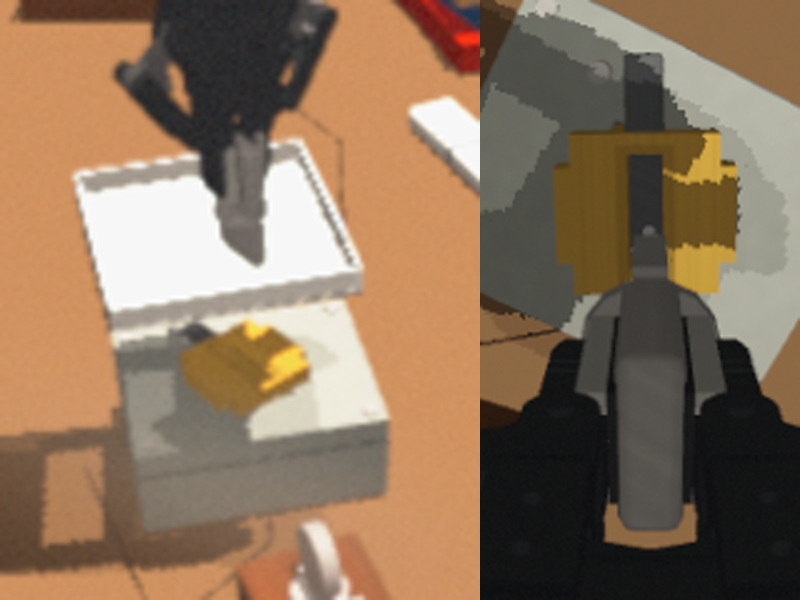

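The key is held upright in line with the slot (crop: blade at 650,250 over the slot at 645,190). Inserting with a guard.

```bash
python3 - <<'E'
from h import *
L=[.5143,.0046]
def st(t):
    s=monitor.sense();print(t,s["position"].round(4),s["contact_force"].round(1),s["ft_torque"].round(2),round(s["finger_gap"],3),s["clock"])
env.movel([*L,.12],.1,frame=down(.35)); st("above")
h=env.movel([*L,.0835],.04,guard=12); st(h)
f=eyes.grab_frame("side");w=eyes.grab_frame("wrist")
a=cv2.resize(f["frame"][90:240,180:300,::-1],(480,600),interpolation=cv2.INTER_CUBIC);b=cv2.resize(w["frame"][100:340,190:318,::-1],(320,600),interpolation=cv2.INTER_CUBIC)
cv2.imwrite("pics/c4.png",np.hstack([a,b]))
E
```

```text
above [0.5147 0.0045 0.1206] [ 0.9 -0.7 -0.6] [ 0.03 -0.02 -0.01] 0.128 9.2917
True [0.514  0.0047 0.0841] [-1.9  0.3  5.8] [ 0.02  0.22 -0.01] 0.131 10.1583
```

View pics/c4.png

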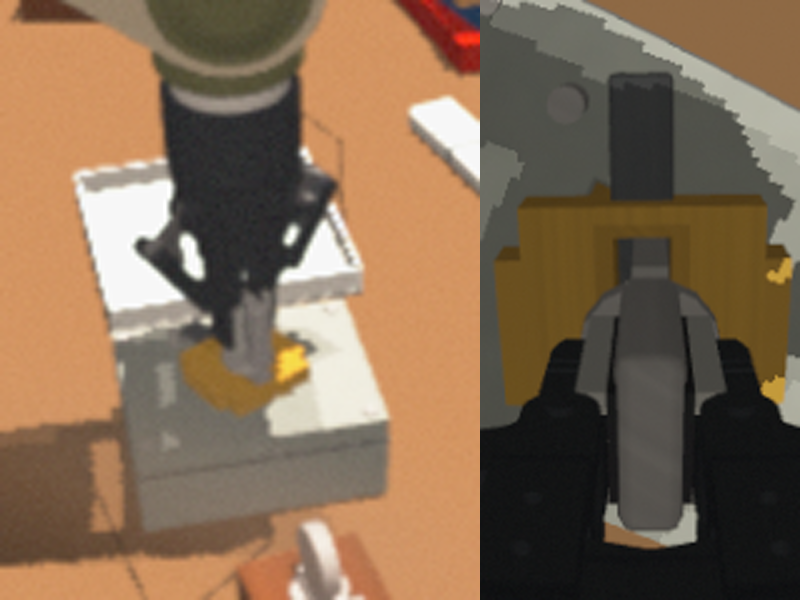

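The key seated at TCP z = 0.084 (predicted 0.084), and the collar lies on the plug. Turning clockwise in steps.

```bash
python3 - <<'E'
from h import *
q=monitor.sense()["joints"].copy();q0=q[5]
for i,D in enumerate(np.linspace(.13,1.17,9)):
    q[5]=q0-D; env.set_joints(q); s=monitor.sense()
    print(round(D,2),round(s["joints"][5]-q0,3),s["contact_force"].round(1),s["ft_torque"].round(3),s["clock"])
    if abs(s["ft_torque"][2])>.8: break
w=eyes.grab_frame("wrist");np.savez("pics/w5.npz",**w);save(w,"w5",(150,60,362,292),2.5)
E
```

```text
0.13 -0.127 [-2.1  0.2  1.5] [-0.045  0.243  0.019] 10.5083
0.26 -0.256 [-9.6 -6.9  6.4] [-1.287  1.674 -0.575] 10.7583
0.39 -0.381 [-11.3  -8.    7.7] [-1.631  1.842 -3.182] 11.0083
```

View pics/w5.png

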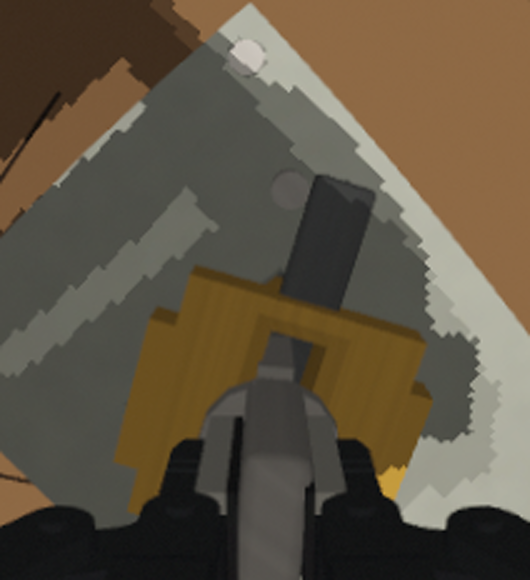

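The tongue now bears on the pin side. In this image the lock appears turned clockwise relative to the tool, so the tool went counter-clockwise: I had the joint 6 sign wrong. I'll go back and turn the other way, watching the torque.

```bash
python3 - <<'E'
from h import *
s=monitor.sense();q=s["joints"].copy();q0=kinematics.ik(s["position"],down(.35))[5];print(q[5],q0)
for D in [-.2,-.1,0,.1,.2,.3,.45,.6]:
    q[5]=q0+D; env.set_joints(q); s=monitor.sense()
    print(D,round(s["joints"][5]-q0,3),s["position"].round(4),s["contact_force"].round(1),s["ft_torque"].round(3),round(s["finger_gap"],3),s["clock"])
    if D>0 and abs(s["ft_torque"][2])>.8: break
w=eyes.grab_frame("wrist");np.savez("pics/w6.npz",**w);save(w,"w6",(150,60,362,292),2.5)
E
```

```text
-0.9501994224337109 -0.5719090480790339
-0.2 -0.202 [0.513  0.0035 0.0842] [ 0.1  1.  -1. ] [-0.017  0.016  0.022] 0.131 11.3583
-0.1 -0.104 [0.513  0.0037 0.0842] [ 0.2  0.4 -1.3] [ 0.017 -0.011  0.004] 0.128 11.6083
0 -0.005 [0.5129 0.0036 0.0843] [-0.2  0.2 -1.7] [ 0.003 -0.031  0.033] 0.129 11.8583
0.1 0.095 [0.5129 0.0036 0.0843] [ 0.7  0.1 -1. ] [ 0.031 -0.048  0.032] 0.132 12.1083
0.2 0.194 [0.5129 0.0036 0.0843] [ 0.3  0.4 -1.1] [ 0.07  -0.138 -0.007] 0.129 12.3583
0.3 0.294 [0.5129 0.0035 0.0843] [ 1.5  0.8 -1.2] [ 0.046 -0.129 -0.014] 0.131 12.6083
0.45 0.443 [0.5127 0.0035 0.0843] [-0.  -0.4 -1.1] [-0.009 -0.131  0.054] 0.129 12.875
0.6 0.593 [0.5127 0.0035 0.0843] [ 0.5 -0.3 -1.2] [ 0.032 -0.072  0.06 ] 0.126 13.1417
```

View pics/w6.png

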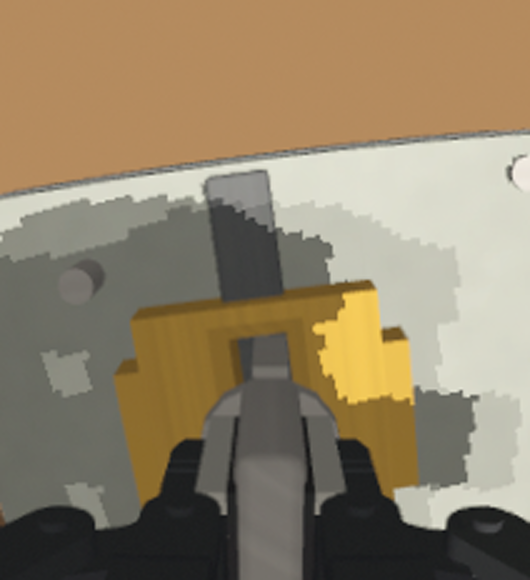

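Now the tongue swings away from the pin with a lag of about 0.14 rad, which is the play. I'll finish the turn, ease back by the play, draw the key out and check the lock.

```bash
python3 - <<'E'
from h import *
s=monitor.sense();q=s["joints"].copy();q0=-.5719
def st(D):
    q[5]=q0+D; env.set_joints(q); s=monitor.sense()
    print(round(D,2),round(s["joints"][5]-q0,3),s["contact_force"].round(1),s["ft_torque"].round(3),s["clock"]);return s
for D in [.75,.9,1.05,1.14,1.19]:
    s=st(D)
    if abs(s["ft_torque"][2])>.6: break
s=st(D-.13)
p=s["position"]
h=env.movel([p[0],p[1],.125],.05,guard=20); s=monitor.sense();print(h,s["position"],s["contact_force"].round(1))
env.movel([p[0],p[1],.21],.1)
s=monitor.sense();print(s["finger_gap"],s["clock"])
w=eyes.grab_frame("wrist");np.savez("pics/w7.npz",**w);save(w,"w7",(130,40,382,292),2.3)
E
```

```text
0.75 0.743 [ 0.3  0.  -1.7] [ 0.002 -0.025  0.004] 13.4583
0.9 0.893 [-0.4 -0.9 -1.4] [-0.039  0.007 -0.002] 13.725
1.05 1.042 [-0.2  0.3 -1.4] [-0.052 -0.031  0.03 ] 13.9917
1.14 1.133 [ 0.8 -0.1 -1.5] [-0.088 -0.072  0.021] 14.2417
1.19 1.186 [ 0.7 -1.  -2.4] [-0.267 -0.062  0.045] 14.4917
1.06 1.061 [-0.1 -0.6 -1.2] [ 0.06  -0.032 -0.   ] 14.7417
False [0.51245666 0.00365685 0.12472974] [ 0.4  0.6 -1.4]
0.12698971673720572 16.7083
```

View pics/w7.png

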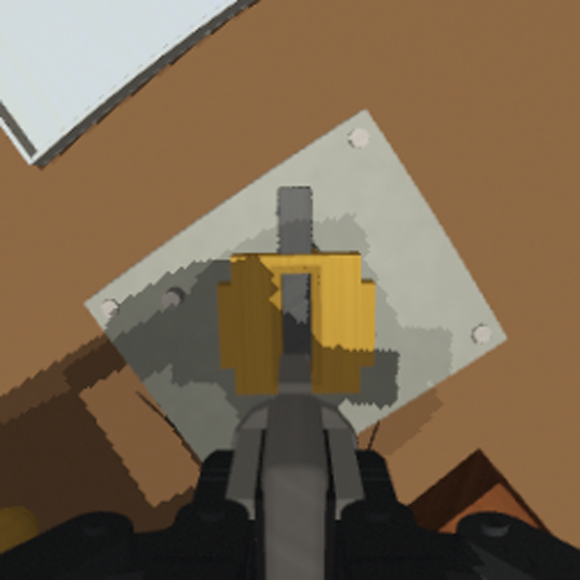

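The plug has turned about 1.06 rad (tongue straight up in the tool frame) and the key is out. Now the tray.

```bash
python3 - <<'E'
from h import *
f=dict(np.load("pics/top0.npz"))
t=cast(f,np.array([(187,210),(284,218),(275,319),(173,309)])/1.5,.022).mean(0)[:2];print(t)
env.reach([*t,.2],down(0))
h=env.movel([*t,.049],.1,guard=12);s=monitor.sense();print(h,s["position"],s["clock"])
env.release(); env.hold(.5)
env.movel([*t,.25],.1)
env.reach([.45,-.15,.3],down(0)); env.hold(.5)
s=monitor.sense();print(s["clock"],s["contact_force"].round(1))
g=eyes.grab_frame("top");save(g,"t8",(90,100,390,300),2.6)
E
```

```text
[0.55312382 0.22597887]
False [0.55340492 0.22604703 0.04956487] 19.3167
24.6417 [ 0.5 -0.5 -0. ]
```

View pics/t8.png

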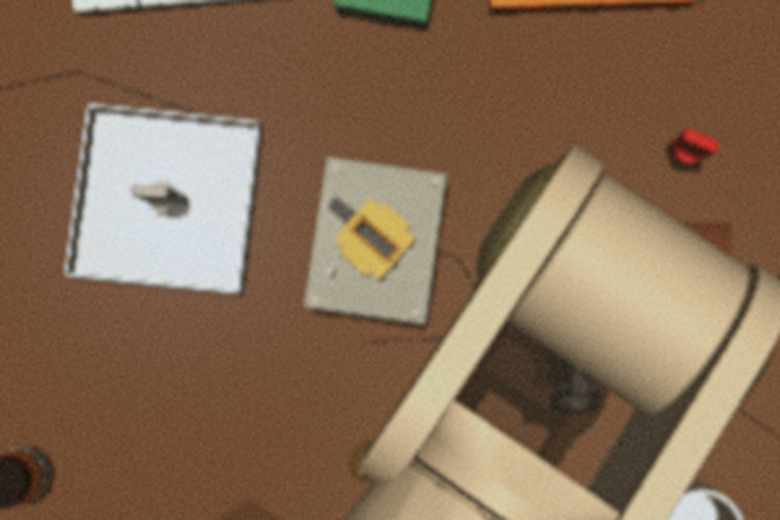

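The key is in the tray near its centre (160,198). The lock is still turned, with its tongue at (340,208) well away from the pin at (333,270), and the robot is clear of everything. Handing in.

```bash
python3 -c "
from bench import job
print(job.hand_in())"
```

```text
the job is handed in; nothing more can be done
None
```

I seated the paddle key in the lock, turned it about 60° clockwise, drew it out with the lock left turned, and set it in the tin tray, where it appears to be standing upright; before the right turn I briefly drove the key the wrong way against the pin (about 3 N m), with no visible harm, and the job is handed in.

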